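# Part a two-plate mould with a wedge

### The arm

A 6-joint arm with a two-finger parallel gripper is mounted at the origin on a cart in front of the work surface, level with it; the furniture and walls round the work are solid. World frame = base frame: x ahead of the robot, y to its left, z up, the work surface at z = 0. Lengths are in mm, angles in rad, forces in N, time in s.
With the tool pointing down it reaches from about 325 to 850 mm from the base axis. Payload 15.5 kg.
Tool frame: the origin (TCP) lies midway between the tips of the shut fingers; the grasp point (between the pads) lies 19 mm behind it; z points along the fingers, y is the line along which they close (so a half turn about z gives the same grasp; the last joint's range is limited). The gripper opens to 91 mm and grips with 3 to 60 N. Pads are 32 mm wide; open, the fingers measure 118 mm over their backs; the gripper's body (76 mm by 178 mm) begins 60 mm behind the grasp point.
Start: joints at [-0.096, 0.494, 1.345, -0, 1.302, -0.096], TCP at [625.001, 0.003, 213.915] pointing down, gripper open.
Joint ranges: [-2.91, 2.91], [-0.82, 2.16], [0.22, 2.67], [-1.22, 4.37], [0.12, 2.79], [-3.08, 3.08]. Speed limits (rad/s): [1.89, 1.89, 2.57, 3.01, 3.01, 3.01].

### API

Orientations are given as a rotation vector (axis times angle).
In Python, from rig import manip, eyes, ticket gives the robot as it stands. The module is installed in compiled form; this text tells all that it offers.
- The arm moves only by the tool move_arm, never from a script. Its argument "plan" is a list of rows, each an object of numbers: "wx", "wy", "wz": the turn, a rotation vector about the tool's x, y, z in degrees; "tx", "ty", "tz": the shift along the tool's x, y, z in mm; "hand": the gripper's target within -1 to 1 (fully open at 1, half-way at 0, shut at -1). In form: [{"wx": .., "wy": .., "wz": .., "tx": .., "ty": .., "tz": .., "hand": ..}, ...]. A call has 1 to 10 rows; each row is the pose to reach, as a shift and turn from the pose commanded when the call began, along the tool's axes at that moment; what a row does not reach only later rows make up. A row lasts 1/8 s, in which the tool goes at most 62.5 mm and 10.7 degrees, less where a joint would pass 70% of its speed; a pose out of reach is approached as far as the arm can. A call with a gripper value outside its range is refused whole. The fingers move at their own pace and stop on an object; the grip force is fixed at half the most. Time passes only in rows, so rows that repeat a pose let the fingers close. It gives the time, the measured TCP pose, the force, the opening and the grip force at its end, in the units of the state.
- manip.get_obs(): the state, without advancing time (a new reading comes with each control period).
- eyes.get_image(name): name is "scene" or "side" or "wrist"; returns (picture, depth): 400x640x3 uint8, red, green, blue; 400x640 float32, mm along the optical axis (not along the pixel's ray), 0 where there is no reading.
- eyes.camera_params(name): a dict with "mtx" (3x3 intrinsics, pixels), "k1" (the pictures are not rectified: a ray, as slopes to the right and down, at radius r is drawn at 1 + k1 r^2 times it, then the intrinsics apply), "origin" and "attitude" of the camera in the world. Camera axes: x right, y up, looking along -z (the intrinsics and any distortion apply to the point x, -y, -z); pixel columns grow to the right and rows downward; lengths in mm; the calibration is good to about 2 mm. A picture is of the moment at which its call begins: read the wrist's pose just before it. camera_params takes no time and is no camera call; for the wrist camera it gives the pose at the moment of the call.
- ticket.hand_in(): hands the job in; it is judged then, once.
Trained networks look in the newest picture that a camera, given by its name, has taken for a name from the list of things; names that differ only in an ending like _2 or _b are one class to them, and where a whole thing is asked for, a point or a joint stands for the part that bears it (a point fixed in the world has none). Each returns a list of dicts, best first, with "confidence" (0 to 1); they miss things now and then, are a little off and sometimes report something else, mostly with a low value. They report only what shows in the picture. A call takes as long as a camera call. They do not tell look-alikes from the thing itself.
- eyes.look_for(camera, thing): "position" ([x, y, z] in mm, in world coordinates, good to about 4 mm: the middle of the surface that is visible of it).
- eyes.outline_of(camera, thing): "region" (400x640 bool, what is visible of it).
- eyes.pinpoint(camera, thing): "position" ([x, y, z] in mm, in world coordinates, good to about 4 mm: a listed point, or the origin of a listed thing).
The state is a dict: "time_s": time; "q": joint angles; "joint_vel": joint speeds; "tau": joint torques, N m; "position": TCP position; "orientation": TCP orientation; "contact_force": force on the tool from outside, world axes, zero at the start; "ft_torque": the same for the moment, N m; "gripper_width": opening from 0.0 (shut) to 1.0 (fully open); "finger_force": force on a finger pad.
Only numpy, scipy, OpenCV 4.12 (cv2) and the standard library are available. Lean on these libraries where they do the work, as an engineer would, in place of code of your own. Each camera call takes 0.05 s, during which the arm holds its last target. There are 200 camera calls.

### The job

The two-plate aluminium mould on the bench is still clamped shut. Turn the black T-bar of its swing clamp a quarter turn counterclockwise so that the toe is right off the top plate, then push the thin end of the aluminium wedge into the slot at the front of the mould, along the bottom plate, until the top plate just lifts about 3 mm clear of the bottom plate. Finish while holding the wedge there, so that the wedge alone carries the plate, and do not shift the dish or the tin.

Things in the scene. Friction and masses are not known exactly. Their poses are not given: they have to be found in the camera images.
- clamp_knob (a joint): Swing clamp holding the mould shut: a steel toe (14 mm wide, reaching 42 mm from the clamp's upright axis, 40 to 50 mm above the bench) that turns with the black T-bar above it. Radians, counterclockwise from above: 0 = toe square across the top plate's left edge (locked), clear of it from 1.1, stop at 1.6. Stays where it is left (friction 0.08 N m).
- clamp_grip (a point): Centre of the black T-bar, on the clamp's upright axis, 74 mm above the bench. Bar: 58 mm long (its own y axis; the toe points the same way, to -y), 14 mm thick (x), 24 mm high. A round hub, 23 mm across, joins it to the toe. The axis stands 67 mm behind and 92 mm left of slot_mouth; nothing else of the mould is higher than 46 mm.
- slot_mouth (a point): Mouth of the pry slot: the point on the fixed bottom plate's upper face (20 mm above the bench) straight below the middle of the top plate's front edge. x points level into the slot, y left, z up. The slot, cut in the top plate's underside, is 36 mm wide (18 to each side), 50 mm deep, 8 mm high with the plate down. The bottom plate sticks out 30 mm in front as a ledge.
- top_plate (a joint): Height of the mould's top plate above the bottom plate, m: 0 = lying on it; slides straight up on guide pins to 0.03. The plate (130 x 130 mm, 20 mm thick, about 0.9 kg) reaches from slot_mouth 130 mm back and 65 mm to each side.
- wedge_mid (a point): Middle of the loose aluminium wedge (0.18 kg): half-way along, 12.5 mm above its flat underside; x points to the thin end. 140 mm long, 26 wide; 3 mm high at the thin end (x +70), rising 1 in 4 to 25 mm at x -18, then level to x -70: grip across this tail near x -40. In the slot it meets the plate with the thin end 20 mm past slot_mouth. Oiled: needs under 10 N and slides back out if let go.
- enamel_dish: Shallow round metal dish, 75 mm across and 15 mm high; origin under its centre, on the bench. To be left where it is.
- flux_tin: Small round black tin, 41 mm across and 24 mm high; origin under its centre, on the bench. To be left where it is.
Mind the look-alikes: they are no part of the job. What is shaped like the part that bears clamp_knob but purple is not meant.

How it is judged:
By the outcome, as a careful person would: the job done as asked, in the order asked, and still so for the second after the job is handed in, while the arm keeps its last pose, push and grip.
It also fails if it takes over 62 s, if anything falls off the work surface, if the arm or the gripper's body presses on something with over 40 N, if the wrist force passes 120 N, or if a joint passes its speed limit or range.

## Working session

There is one attempt and no reset: what is moved stays moved. The work goes in short steps, Python scripts to look and compute and a tool call to move; the robot and the scene stay as the last step left them, time stands still between calls to the robot, and variables do not carry over. Pictures are saved under pics/ and viewed, at most 10 in all, crops included, and the job is handed in when it is done.

Besides the shell and the picture viewer there is one more tool, called after "Request:" by a JSON object that holds its "fn" and its "kwargs". move_arm: Moves the arm, as the interface text tells. Its arguments: {"type":"object","properties":{"plan":{"type":"array","items":{"type":"object","properties":{"wx":{"type":"number"},"wy":{"type":"number"},"wz":{"type":"number"},"tx":{"type":"number"},"ty":{"type":"number"},"tz":{"type":"number"},"hand":{"type":"number"}}}}},"required":["plan"]}

```bash
mkdir -p pics; cat > h.py <<'E'
import numpy as np, cv2
from rig import manip, eyes, ticket
from scipy.spatial.transform import Rotation as R
def att(p):
    a=np.array(p["attitude"],float)
    if a.shape==(3,3): return a
    return R.from_rotvec(a).as_matrix() if a.size==3 else None
def cloud(p,d):
    K=np.array(p["mtx"]);k1=p["k1"]
    v,u=np.mgrid[0:400,0:640]
    xd=(u-K[0,2])/K[0,0]; yd=(v-K[1,2])/K[1,1]
    x,y=xd.copy(),yd.copy()
    for _ in range(10):
        s=1+k1*(x*x+y*y); x,y=xd/s,yd/s
    P=np.stack([x*d,-y*d,-d],-1)
    return P@att(p).T+np.array(p["origin"])
E
python3 - <<'E'
from h import *
o=manip.get_obs(); print({k:np.round(v,3) for k,v in o.items()})
ims=[]
for n in("scene","side"):
    p=eyes.camera_params(n); print(n,p)
    im,d=eyes.get_image(n); np.savez(n,im=im,d=d,**{k:np.array(v) for k,v in p.items()})
    cv2.imwrite(f"pics/{n}.png",im[...,::-1])
    for t in("clamp_grip","slot_mouth","wedge_mid","enamel_dish","flux_tin"):
        print(t,[(np.round(r["position"]),round(r["confidence"],2)) for r in eyes.pinpoint(n,t)][:4])
E
```

```text
{'time_s': np.float64(0.0), 'q': array([-0.095,  0.494,  1.346, -0.   ,  1.303, -0.096]), 'joint_vel': array([-0.002, -0.001,  0.   , -0.   ,  0.001, -0.   ]), 'tau': array([-1.0000e-03, -8.7881e+01, -3.8186e+01,  7.1000e-02,  5.3000e-02,
       -0.0000e+00]), 'position': array([6.24612e+02, 4.50000e-02, 2.13337e+02]), 'orientation': array([-2.221e+00, -2.221e+00,  1.000e-03]), 'contact_force': array([-0.711, -0.563, -0.067]), 'ft_torque': array([ 0.03 ,  0.01 , -0.004]), 'finger_force': np.float64(0.0), 'gripper_width': np.float64(0.999)}
scene {'mtx': array([[489.98757706,   0.        , 310.64223071],
       [  0.        , 489.98757706, 195.29074986],
       [  0.        ,   0.        ,   1.        ]]), 'k1': 0.053444468131267776, 'origin': array([-545.5627803 , -512.15321261,  742.25097601]), 'attitude': array([ 0.92220523, -0.59719255, -1.04089879])}
clamp_grip [(array([572., -56.,  78.]), 0.64)]
slot_mouth []
wedge_mid [(array([ 576., -403.,   16.]), 0.9)]
enamel_dish [(array([ 373., -342.,    5.]), 0.64)]
flux_tin [(array([ 519., -158.,   24.]), 0.54), (array([700.,   8.,   0.]), 0.44)]
side {'mtx': array([[477.58661567,   0.        , 326.0051392 ],
       [  0.        , 477.58661567, 190.0918466 ],
       [  0.        ,   0.        ,   1.        ]]), 'k1': -0.016599747378486723, 'origin': array([  541.5767694 , -1232.55248841,   673.94681966]), 'attitude': array([ 1.0924102 ,  0.01636848, -0.00223999])}
clamp_grip [(array([ 372., -343.,    1.]), 0.69), (array([395., 443.,  73.]), 0.66), (array([572., -56.,  74.]), 0.51)]
slot_mouth [(array([ 516., -153.,   20.]), 0.94), (array([326., 355.,  19.]), 0.85)]
wedge_mid [(array([ 575., -402.,   11.]), 0.96)]
enamel_dish [(array([ 369., -344.,    0.]), 0.63)]
flux_tin []
```

View pics/scene.png

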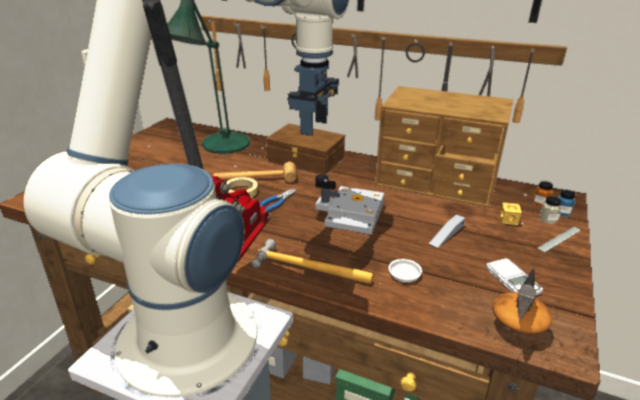

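View pics/side.png

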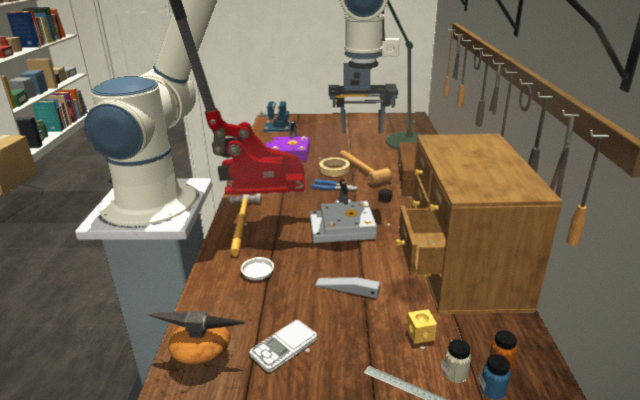

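The real mould with its black clamp is at scene (350,208), T-bar at scene (325,187) / side (345,187). The look-alike is the purple mould at side (288,147). The pinpoint reports at (395,443) and (326,355) belong to the purple one, and (372,-343) is really the dish. The wedge is at scene (447,231) / side (348,287) with its thin end to the robot's side (-x). The ruler at scene (560,239) is not it. The tin is at side (385,196) and the dish at side (257,268).

```bash
python3 - <<'E'
from h import *
allp=[]
for n in("scene","side"):
    z=np.load(n+".npz"); P=cloud(dict(mtx=z["mtx"],k1=float(z["k1"]),origin=z["origin"],attitude=z["attitude"]),z["d"])
    P[z["d"]<=0]=np.nan; im=z["im"]
    def sel(c,r,lo,hi): return (np.hypot(P[...,0]-c[0],P[...,1]-c[1])<r)&(P[...,2]>lo)&(P[...,2]<hi)
    def rect(m,name):
        q=P[m]; r=cv2.minAreaRect(q[:,:2].astype(np.float32)); print(n,name,len(q),np.round(r[0]),np.round(r[1]),round(r[2],1),"z",np.round(np.median(q[:,2]),1)); return q
    print("bench z",np.nanmedian(P[sel((480,-300),40,-20,20)][:,2]))
    rect(sel((580,-130),110,35,44),"plate")
    rect(sel((500,-150),60,16,24),"ledge")
    q=rect(sel((572,-56),35,78,95),"bar")
    q=rect(sel((575,-403),90,4,40),"wedge")
    t=rect(sel((575,-403),90,22,30),"wedgetail")
    c=P[sel((650,-300),150,60,400)]; 
    if len(c): print("cab min x",np.nanpercentile(c[:,0],1), "y",np.nanpercentile(c[:,1],[1,99]))
    c=P[sel((640,-300),150,60,100)]
    if len(c): print("low cab",np.nanpercentile(c[:,0],1), "y",np.nanpercentile(c[:,1],[1,99]))
    a=im[130:250,260:480] if n=="scene" else im[130:310,240:460]
    cv2.imwrite(f"pics/c_{n}.png",cv2.resize(a,None,fx=3.3,fy=3.3,interpolation=cv2.INTER_CUBIC)[...,::-1])
E
```

```text
bench z 1.223829109932808
scene plate 1119 [ 579. -130.] [137. 167.] 5.8 z 40.9
scene ledge 379 [ 507. -149.] [ 49. 117.] 6.6 z 20.6
scene bar 89 [572. -57.] [17. 57.] 12.3 z 84.4
scene wedge 536 [ 570. -410.] [159. 167.] 38.6 z 15.1
scene wedgetail 157 [ 605. -412.] [27. 78.] 71.5 z 25.5
cab min x 687.107670098586 y [-438.07769006 -190.63559225]
low cab 689.4166782235615 y [-428.98535637 -198.67267829]
bench z 0.5161867496287869
side plate 1232 [ 579. -136.] [128. 163.] 5.8 z 40.6
side ledge 265 [ 502. -151.] [ 31. 117.] 5.8 z 20.6
side bar 59 [574. -59.] [14. 57.] 8.2 z 85.2
side wedge 866 [ 579. -421.] [142. 160.] 73.4 z 15.5
side wedgetail 251 [ 606. -415.] [29. 67.] 72.1 z 25.1
cab min x 685.0540284629617 y [-436.48763708 -190.94133592]
low cab 688.1552608855797 y [-428.99067975 -318.28784014]
```

View pics/c_side.png

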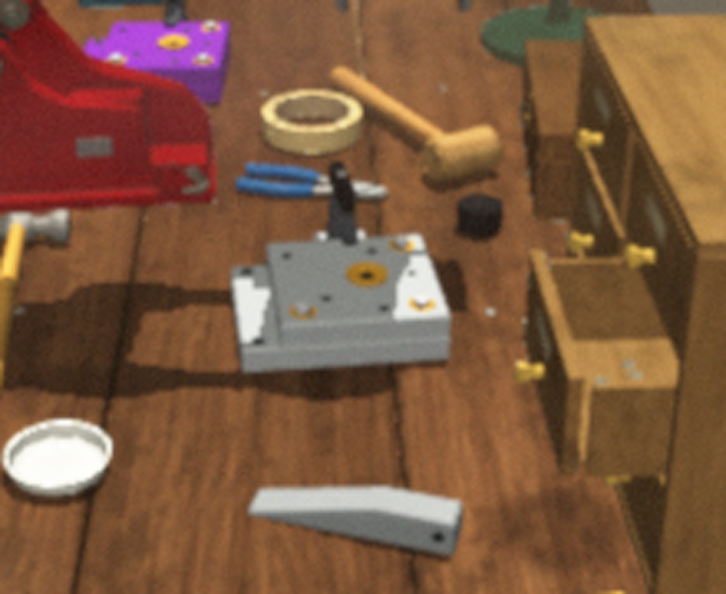

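Request:
{"fn": "move_arm", "kwargs": {"plan": [{"tx":-20,"ty":-18,"tz":20,"wz":-3,"hand":0.2},{"tx":-40,"ty":-36,"tz":30,"wz":-6,"hand":0.2},{"tx":-57,"ty":-52,"tz":40,"wz":-6,"hand":0.2},{"tx":-57,"ty":-52,"tz":40,"wz":-6,"hand":0.2},{"tx":-57,"ty":-52,"tz":40,"wz":-6,"hand":0.2}]}}

```text
invalid input
```

```bash
python3 - <<'E'
from h import *
z=np.load("side.npz"); P0=cloud(dict(mtx=z["mtx"],k1=float(z["k1"]),origin=z["origin"],attitude=z["attitude"]),z["d"]);im=z["im"].astype(int)
red=(im[...,0]>110)&(im[...,1]<60)&(im[...,2]<70)&(z["d"]>0)
q=P0[red]; q=q[(q[:,0]<700)&(q[:,1]>-200)&(q[:,1]<300)]
print("red pct",np.percentile(q,[1,50,99],axis=0).round())
n=P0[(P0[...,2]>35)&(P0[...,2]<58)&(P0[...,0]>600)&(P0[...,0]<690)&(P0[...,1]>-480)&(P0[...,1]<-200)]
print("drawer",len(n),np.percentile(n,[1,50,99],axis=0).round() if len(n) else "")
p=eyes.camera_params("wrist"); im,d=eyes.get_image("wrist")
cv2.imwrite("pics/w1.png",im[...,::-1])
P=cloud(p,d);P[d<=0]=np.nan
dark=(im.max(-1)<70)
m=(np.hypot(P[...,0]-573,P[...,1]+57)<40)&(P[...,2]>78)&(P[...,2]<95)
qq=P[m]; print(len(qq))
if len(qq): print(cv2.minAreaRect(qq[:,:2].astype(np.float32)),np.median(qq[:,2]))
for t in("clamp_grip","slot_mouth"): print(t,[(np.round(r["position"]),round(r["confidence"],2)) for r in eyes.pinpoint("wrist",t)][:3])
m=(np.hypot(P[...,0]-580,P[...,1]+130)<110)&(P[...,2]>37)&(P[...,2]<44)
qq=P[m]; print(len(qq),cv2.minAreaRect(qq[:,:2].astype(np.float32)))
print(manip.get_obs()["position"])
E
```

```text
red pct [[205.  39.   6.]
 [321.  56.  78.]
 [452. 118. 240.]]
drawer 79 [[ 601. -214.   36.]
 [ 624. -207.   40.]
 [ 649. -200.   43.]]
541
((572.5916748046875, -56.05134963989258), (14.5383939743042, 56.601097106933594), 9.712038040161133) 84.85031791201794
clamp_grip [(array([572., -53.,  75.]), 0.96)]
slot_mouth [(array([ 516., -158.,   19.]), 0.67)]
4169 ((578.2025756835938, -129.10958862304688), (129.90562438964844, 170.45045471191406), 5.872897624969482)
[6.24998764e+02 2.40063516e-02 2.13942265e+02]
```

View pics/w1.png

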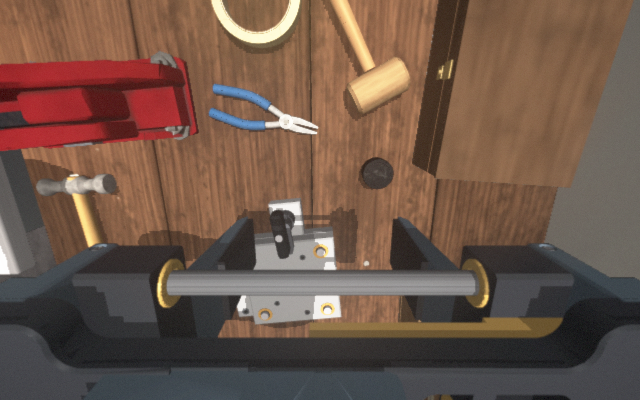

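Request:
{"fn": "move_arm", "kwargs": {"plan": [{"wx":0,"wy":0,"wz":-4,"tx":-20,"ty":-18,"tz":20,"hand":0.2},{"wx":0,"wy":0,"wz":-8,"tx":-40,"ty":-36,"tz":40,"hand":0.2},{"wx":0,"wy":0,"wz":-8,"tx":-56,"ty":-52,"tz":60,"hand":0.2},{"wx":0,"wy":0,"wz":-8,"tx":-56,"ty":-52,"tz":90,"hand":0.2},{"wx":0,"wy":0,"wz":-8,"tx":-56,"ty":-52,"tz":120,"hand":0.2},{"wx":0,"wy":0,"wz":-8,"tx":-56,"ty":-52,"tz":140,"hand":0.2},{"wx":0,"wy":0,"wz":-8,"tx":-56,"ty":-52,"tz":147,"hand":0.2},{"wx":0,"wy":0,"wz":-8,"tx":-56,"ty":-52,"tz":147,"hand":0.2}]}}

```text
time_s: 1.75
position: [573.1, -56.0, 67.0]
orientation: [-2.061, -2.371, 0.0]
contact_force: [-0.0, -0.5, 0.1]
gripper_width: 0.599
finger_force: 0.0
```

Request:
{"fn": "move_arm", "kwargs": {"plan": [{"wx":0,"wy":0,"wz":0,"tx":0,"ty":0,"tz":0,"hand":-1},{"wx":0,"wy":0,"wz":0,"tx":0,"ty":0,"tz":0,"hand":-1},{"wx":0,"wy":0,"wz":0,"tx":0,"ty":0,"tz":0,"hand":-1},{"wx":0,"wy":0,"wz":0,"tx":0,"ty":0,"tz":0,"hand":-1},{"wx":0,"wy":0,"wz":0,"tx":0,"ty":0,"tz":0,"hand":-1},{"wx":0,"wy":0,"wz":0,"tx":0,"ty":0,"tz":0,"hand":-1}]}}

```text
time_s: 2.5
position: [573.3, -56.0, 67.0]
orientation: [2.061, 2.371, 0.001]
contact_force: [1.0, -0.1, 2.8]
gripper_width: 0.15
finger_force: 30.0
```

Request:
{"fn": "move_arm", "kwargs": {"plan": [{"wx":0,"wy":0,"wz":-9,"tx":0,"ty":0,"tz":0,"hand":-1},{"wx":0,"wy":0,"wz":-18,"tx":0,"ty":0,"tz":0,"hand":-1},{"wx":0,"wy":0,"wz":-27,"tx":0,"ty":0,"tz":0,"hand":-1},{"wx":0,"wy":0,"wz":-36,"tx":0,"ty":0,"tz":0,"hand":-1},{"wx":0,"wy":0,"wz":-45,"tx":0,"ty":0,"tz":0,"hand":-1},{"wx":0,"wy":0,"wz":-54,"tx":0,"ty":0,"tz":0,"hand":-1},{"wx":0,"wy":0,"wz":-63,"tx":0,"ty":0,"tz":0,"hand":-1},{"wx":0,"wy":0,"wz":-72,"tx":0,"ty":0,"tz":0,"hand":-1},{"wx":0,"wy":0,"wz":-80,"tx":0,"ty":0,"tz":0,"hand":-1},{"wx":0,"wy":0,"wz":-86,"tx":0,"ty":0,"tz":0,"hand":-1}]}}

```text
time_s: 3.75
position: [572.2, -57.3, 67.0]
orientation: [0.116, -3.138, 0.003]
contact_force: [-6.2, -13.9, 6.9]
gripper_width: 0.149
finger_force: 30.0
```

Request:
{"fn": "move_arm", "kwargs": {"plan": [{"wx":0,"wy":0,"wz":0,"tx":0,"ty":0,"tz":0,"hand":-1},{"wx":0,"wy":0,"wz":0,"tx":0,"ty":0,"tz":0,"hand":0.2},{"wx":0,"wy":0,"wz":0,"tx":0,"ty":0,"tz":0,"hand":0.2},{"wx":0,"wy":0,"wz":0,"tx":0,"ty":0,"tz":0,"hand":0.2},{"wx":0,"wy":0,"wz":0,"tx":0,"ty":0,"tz":0,"hand":0.2},{"wx":0,"wy":0,"wz":0,"tx":0,"ty":0,"tz":-40,"hand":0.2},{"wx":0,"wy":0,"wz":0,"tx":0,"ty":0,"tz":-90,"hand":0.2},{"wx":0,"wy":0,"wz":0,"tx":0,"ty":0,"tz":-140,"hand":0.2},{"wx":0,"wy":0,"wz":0,"tx":0,"ty":0,"tz":-150,"hand":0.2},{"wx":0,"wy":0,"wz":0,"tx":0,"ty":0,"tz":-150,"hand":0.2}]}}

```text
time_s: 5.0
position: [573.1, -56.0, 217.0]
orientation: [-0.11, 3.139, -0.0]
contact_force: [-0.5, 0.4, -0.4]
gripper_width: 0.599
finger_force: 0.0
```

```bash
python3 - <<'E'
from h import *
o=manip.get_obs(); print(o["position"],o["q"].round(2)); print(R.from_rotvec(o["orientation"]).as_matrix().round(3))
for n in("wrist","scene"):
    p=eyes.camera_params(n); im,d=eyes.get_image(n); P=cloud(p,d);P[d<=0]=np.nan
    m=(np.hypot(P[...,0]-573,P[...,1]+57)<40)&(P[...,2]>78)&(P[...,2]<95); qq=P[m]
    if len(qq)>9: print(n,"bar",cv2.minAreaRect(qq[:,:2].astype(np.float32)))
    m=(np.hypot(P[...,0]-573,P[...,1]+57)<60)&(P[...,2]>46)&(P[...,2]<54); qq=P[m]
    if len(qq)>9: print(n,"toe",cv2.minAreaRect(qq[:,:2].astype(np.float32)))
    cv2.imwrite(f"pics/{n}2.png",im[...,::-1])
E
```

```text
[573.05120894 -55.95827209 217.01071778] [-0.2   0.42  1.47  0.    1.25 -1.84]
[[-0.998 -0.07   0.001]
 [-0.07   0.998 -0.   ]
 [-0.001 -0.    -1.   ]]
wrist bar ((571.7567749023438, -57.32415008544922), (55.7302131652832, 13.612663269042969), 4.285131454467773)
wrist toe ((590.6842651367188, -70.69664001464844), (42.468082427978516, 54.32732391357422), 86.7902603149414)
scene bar ((570.9674682617188, -57.5876350402832), (55.989715576171875, 12.981520652770996), 3.826202392578125)
scene toe ((596.3215942382812, -64.20059967041016), (36.09684371948242, 69.72479248046875), 54.719261169433594)
```

View pics/wrist2.png

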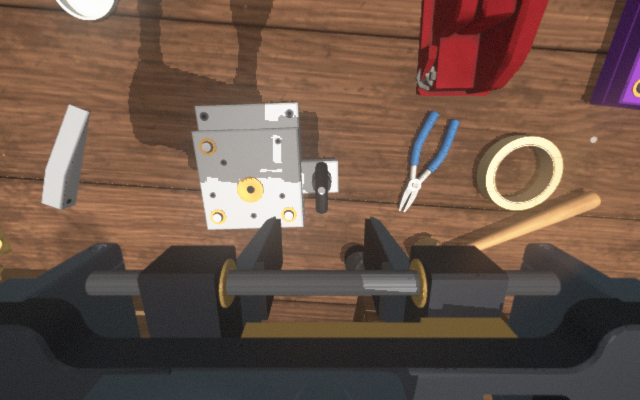

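```bash
python3 - <<'E'
from h import *
Q=[]
for n in("wrist","scene","side"):
    p=eyes.camera_params(n); im,d=eyes.get_image(n); P=cloud(p,d);P[d<=0]=np.nan
    m=(np.hypot(P[...,0]-573,P[...,1]+403)<110)&(P[...,2]>22)&(P[...,2]<29)&(P[...,0]<680); q=P[m]
    if len(q)>9: print(n,"tail",len(q),cv2.minAreaRect(q[:,:2].astype(np.float32)))
    m=(np.hypot(P[...,0]-573,P[...,1]+403)<90)&(P[...,2]>4)&(P[...,2]<29)&(P[...,0]<660)&(P[...,1]>-450); q=P[m]
    if len(q)>9: print(n,"all",len(q),np.percentile(q,[0.5,99.5],axis=0).round())
    print([(np.round(r["position"]),round(r["confidence"],2)) for r in eyes.pinpoint(n,"wedge_mid")][:2])
    if n!="wrist":Q.append(P.reshape(-1,3))
Q=np.concatenate(Q);Q=Q[~np.isnan(Q[:,0])]
for z0 in(20,60,100,150,200,250,300):
    print(z0,[(y,*np.sort(Q[(Q[:,0]>560)&(abs(Q[:,1]-y)<20)&(Q[:,2]>max(z0,35))&(Q[:,2]<z0+50)][:,0])[[2,10]].round()) for y in(-500,-460,-420,-380,-340,-300,-260,-220) if ((Q[:,0]>560)&(abs(Q[:,1]-y)<20)&(Q[:,2]>max(z0,35))&(Q[:,2]<z0+50)).sum()>10])
E
```

```text
wrist tail 932 ((607.1453857421875, -413.32098388671875), (28.78107452392578, 67.20494842529297), 71.18533325195312)
wrist all 2886 [[ 509. -433.    4.]
 [ 641. -373.   26.]]
[(array([ 572., -402.,    8.]), 0.56), (array([ 518., -154.,   20.]), 0.29)]
scene tail 154 ((604.6541748046875, -412.89093017578125), (27.845046997070312, 77.72279357910156), 71.97522735595703)
scene all 516 [[ 500. -445.    4.]
 [ 640. -330.   29.]]
[(array([ 573., -403.,   11.]), 0.79)]
side tail 257 ((604.96240234375, -414.794677734375), (29.648582458496094, 69.25010681152344), 71.560302734375)
side all 817 [[ 506. -448.    4.]
 [ 645. -376.   28.]]
[(array([ 572., -401.,   13.]), 0.88)]
20 [(-500, np.float64(750.0), np.float64(752.0)), (-460, np.float64(751.0), np.float64(752.0)), (-420, np.float64(734.0), np.float64(737.0)), (-380, np.float64(747.0), np.float64(750.0)), (-340, np.float64(749.0), np.float64(750.0)), (-300, np.float64(745.0), np.float64(748.0)), (-260, np.float64(735.0), np.float64(747.0)), (-220, np.float64(561.0), np.float64(564.0))]
60 [(-500, np.float64(692.0), np.float64(698.0)), (-460,
[... 1485 characters left out ...]
 (-460, np.float64(751.0), np.float64(752.0)), (-420, np.float64(749.0), np.float64(750.0)), (-380, np.float64(749.0), np.float64(750.0)), (-340, np.float64(748.0), np.float64(749.0)), (-300, np.float64(748.0), np.float64(748.0)), (-260, np.float64(747.0), np.float64(748.0)), (-220, np.float64(746.0), np.float64(747.0))]
300 [(-500, np.float64(974.0), np.float64(975.0)), (-460, np.float64(1005.0), np.float64(1007.0)), (-420, np.float64(972.0), np.float64(973.0)), (-380, np.float64(976.0), np.float64(1005.0)), (-340, np.float64(1003.0), np.float64(1006.0)), (-300, np.float64(972.0), np.float64(974.0)), (-260, np.float64(977.0), np.float64(977.0)), (-220, np.float64(976.0), np.float64(978.0))]
```

Request:
{"fn": "move_arm", "kwargs": {"plan": [{"wx":0,"wy":0,"wz":5,"tx":-1,"ty":-55,"tz":0,"hand":0.2},{"wx":0,"wy":0,"wz":10,"tx":-2,"ty":-110,"tz":0,"hand":0.2},{"wx":0,"wy":0,"wz":15,"tx":-3,"ty":-165,"tz":0,"hand":0.2},{"wx":0,"wy":0,"wz":20,"tx":-4,"ty":-220,"tz":0,"hand":0.2},{"wx":0,"wy":0,"wz":22.5,"tx":-5,"ty":-275,"tz":0,"hand":0.2},{"wx":0,"wy":0,"wz":22.5,"tx":-6,"ty":-330,"tz":20,"hand":0.2},{"wx":0,"wy":0,"wz":22.5,"tx":-6.5,"ty":-358,"tz":60,"hand":0.2},{"wx":0,"wy":0,"wz":22.5,"tx":-6.5,"ty":-358,"tz":100,"hand":0.2},{"wx":0,"wy":0,"wz":22.5,"tx":-6.5,"ty":-358,"tz":130,"hand":0.2},{"wx":0,"wy":0,"wz":22.5,"tx":-6.5,"ty":-358,"tz":150,"hand":0.2}]}}

```text
time_s: 6.65
position: [603.9, -412.3, 64.9]
orientation: [-0.505, -3.099, -0.002]
contact_force: [-0.9, -0.1, -0.1]
gripper_width: 0.599
finger_force: 0.0
```

```bash
python3 - <<'E'
from h import *
o=manip.get_obs(); print(o["position"],o["q"].round(2),o["contact_force"]); M=R.from_rotvec(o["orientation"]).as_matrix()
p=eyes.camera_params("wrist"); im,d=eyes.get_image("wrist"); P=cloud(p,d);P[d<=0]=np.nan
L=(P-o["position"])@M
m=(abs(L[...,0])<130)&(abs(L[...,1])<22)&(P[...,2]>3)&(P[...,2]<29); q=L[m]
print(len(q),cv2.minAreaRect(q[:,:2].astype(np.float32)),np.percentile(q,[.5,99.5],axis=0))
cv2.imwrite("pics/w3.png",im[...,::-1])
E
```

```text
[ 603.89872292 -412.31368132   64.94621745] [-0.68  0.79  1.19  0.    1.17 -1.93] [-0.93686056 -0.05209499 -0.09255022]
5539 ((32.389808654785156, -1.7439537048339844), (25.903446197509766, 140.23239135742188), 89.52914428710938) [[-36.12553864 -14.58158257  38.94123231]
 [101.63114996  11.19926776  61.90147653]]
```

View pics/w3.png

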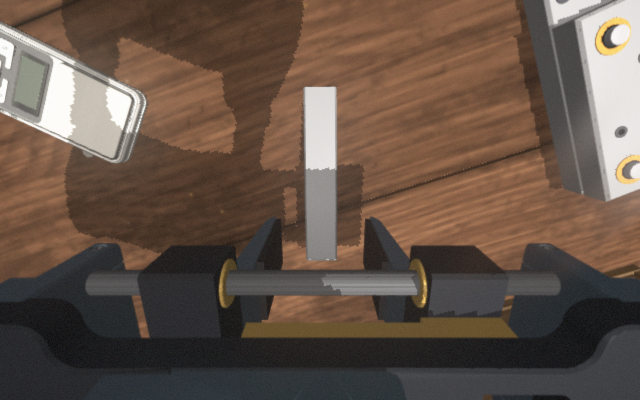

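Wrist picture: wedge centred between the fingers at (320,175), thin end pointing to tool +x (image up), nothing in the way.

Request:
{"fn": "move_arm", "kwargs": {"plan": [{"wx":0,"wy":0,"wz":0,"tx":-3,"ty":-1.7,"tz":25,"hand":0.2},{"wx":0,"wy":0,"wz":0,"tx":-3,"ty":-1.7,"tz":50,"hand":0.2},{"wx":0,"wy":0,"wz":0,"tx":-3,"ty":-1.7,"tz":62,"hand":0.2},{"wx":0,"wy":0,"wz":0,"tx":-3,"ty":-1.7,"tz":62,"hand":0},{"wx":0,"wy":0,"wz":0,"tx":-3,"ty":-1.7,"tz":62,"hand":-1},{"wx":0,"wy":0,"wz":0,"tx":-3,"ty":-1.7,"tz":62,"hand":-1},{"wx":0,"wy":0,"wz":0,"tx":-3,"ty":-1.7,"tz":62,"hand":-1},{"wx":0,"wy":0,"wz":0,"tx":-3,"ty":-1.7,"tz":62,"hand":-1},{"wx":0,"wy":0,"wz":0,"tx":-3,"ty":-1.7,"tz":62,"hand":-1}]}}

```text
time_s: 7.82
position: [607.2, -415.6, 5.9]
orientation: [0.505, 3.1, -0.001]
contact_force: [-0.8, -0.3, 6.6]
gripper_width: 0.286
finger_force: 30.0
```

Request:
{"fn": "move_arm", "kwargs": {"plan": [{"wx":0,"wy":0,"wz":0,"tx":0,"ty":0,"tz":-15,"hand":-1},{"wx":0,"wy":0,"wz":0,"tx":20,"ty":0,"tz":-50,"hand":-1},{"wx":0,"wy":0,"wz":0,"tx":60,"ty":0,"tz":-90,"hand":-1},{"wx":0,"wy":0,"wz":0,"tx":100,"ty":0,"tz":-130,"hand":-1},{"wx":0,"wy":0,"wz":0,"tx":130,"ty":0,"tz":-150,"hand":-1},{"wx":0,"wy":0,"wz":0,"tx":130,"ty":0,"tz":-150,"hand":-1}]}}

```text
time_s: 8.57
position: [482.6, -374.0, 157.8]
orientation: [0.506, 3.098, -0.003]
contact_force: [-0.7, -0.1, -2.4]
gripper_width: 0.283
finger_force: 30.0
```

```bash
python3 - <<'E'
from h import *
o=manip.get_obs(); print(o["position"],o["q"].round(2),o["contact_force"],o["gripper_width"]); M=R.from_rotvec(o["orientation"]).as_matrix();print(M.round(4))
p=eyes.camera_params("wrist"); im,d=eyes.get_image("wrist"); P=cloud(p,d);P[d<=0]=np.nan
L=(P-o["position"])@M
m=(L[...,0]<130)&(L[...,0]>10)&(abs(L[...,1])<17)&(abs(L[...,2])<28); q=L[m]
print(len(q),cv2.minAreaRect(q[:,:2].astype(np.float32)),np.percentile(q,[.5,99.5],axis=0))
f=q[q[:,0]>50]; print("slope",np.polyfit(f[:,0],f[:,2],1), "at end z",f[f[:,0]>95][:,2].mean())
# slot target
slot=np.array([516,-156]); 
E
```

```text
[ 482.56525705 -374.04077623  157.75431898] [-0.76  0.53  1.45 -0.    1.16 -2.  ] [-0.67912983 -0.07190579 -2.3860674 ] 0.2833044092261105
[[-0.9481  0.318   0.0019]
 [ 0.318   0.9481 -0.002 ]
 [-0.0025 -0.0013 -1.    ]]
7859 ((58.61458206176758, 0.04302978515625), (97.178466796875, 33.95418167114258), 0.09313062578439713) [[ 10.65496493 -16.05660248 -24.41616259]
 [106.78980045  16.0159435    3.51951931]]
slope [  0.24978659 -23.66783141] at end z 1.61910221952447
```

Request:
{"fn": "move_arm", "kwargs": {"plan": [{"wx":0,"wy":0,"wz":10,"tx":16,"ty":16,"tz":0,"hand":-1},{"wx":0,"wy":0,"wz":20,"tx":32,"ty":33,"tz":0,"hand":-1},{"wx":0,"wy":0,"wz":30,"tx":48,"ty":49,"tz":0,"hand":-1},{"wx":0,"wy":0,"wz":40,"tx":63,"ty":65,"tz":0,"hand":-1},{"wx":0,"wy":0,"wz":50,"tx":79,"ty":81,"tz":0,"hand":-1},{"wx":0,"wy":0,"wz":60,"tx":95,"ty":98,"tz":0,"hand":-1},{"wx":0,"wy":0,"wz":70,"tx":110,"ty":114,"tz":0,"hand":-1},{"wx":0,"wy":0,"wz":80,"tx":126,"ty":130,"tz":0,"hand":-1},{"wx":0,"wy":0,"wz":90,"tx":142,"ty":147,"tz":0,"hand":-1},{"wx":0,"wy":0,"wz":100,"tx":157.7,"ty":163.3,"tz":0,"hand":-1}]}}

```text
time_s: 9.88
position: [386.2, -168.6, 154.7]
orientation: [-2.704, -1.599, 0.0]
contact_force: [0.9, -0.3, -1.4]
gripper_width: 0.286
finger_force: 30.0
```

Request:
{"fn": "move_arm", "kwargs": {"plan": [{"wx":0,"wy":0,"wz":10,"tx":0,"ty":0,"tz":0,"hand":-1},{"wx":0,"wy":0,"wz":20,"tx":0,"ty":0,"tz":0,"hand":-1},{"wx":0,"wy":0,"wz":30,"tx":0,"ty":0,"tz":0,"hand":-1},{"wx":0,"wy":0,"wz":40,"tx":0,"ty":0,"tz":0,"hand":-1},{"wx":0,"wy":0,"wz":50,"tx":0,"ty":0,"tz":0,"hand":-1},{"wx":0,"wy":0,"wz":55.6,"tx":0,"ty":0,"tz":0,"hand":-1},{"wx":0,"wy":0,"wz":55.6,"tx":0,"ty":0,"tz":0,"hand":-1}]}}

```text
time_s: 10.75
position: [386.4, -169.2, 154.7]
orientation: [-3.137, -0.163, 0.0]
contact_force: [0.7, 0.1, -1.5]
gripper_width: 0.282
finger_force: 30.0
```

```bash
python3 - <<'E'
from h import *
o=manip.get_obs(); print(o["position"],o["q"].round(2),o["contact_force"]); M=R.from_rotvec(o["orientation"]).as_matrix();print(M.round(4))
p=eyes.camera_params("wrist"); im,d=eyes.get_image("wrist"); P=cloud(p,d);P[d<=0]=np.nan
cv2.imwrite("pics/w4.png",im[...,::-1])
L=(P-o["position"])@M
m=(L[...,0]<130)&(L[...,0]>10)&(abs(L[...,1])<17)&(abs(L[...,2])<28); q=L[m]
print("wedge",np.percentile(q,[.5,99.5],axis=0).round(1))
a=np.radians(5.9); e=np.array([np.cos(a),np.sin(a)]); n=np.array([-e[1],e[0]])
S=np.array([515.5,-155.5])
A=np.stack([(P[...,:2]-S)@e,(P[...,:2]-S)@n,P[...,2]],-1)
t=A[(A[...,2]>37)&(A[...,2]<45)&(A[...,0]>-15)&(A[...,0]<140)&(abs(A[...,1])<80)]
print("plate slotframe",len(t),np.percentile(t,[0.3,99.7],axis=0).round(1),"z",np.median(t[:,2]),cv2.minAreaRect(t[:,:2].astype(np.float32)))
for y in(-50,-25,0,25,50):
    s=t[abs(t[:,1]-y)<8]; print("front at",y,np.percentile(s[:,0],1).round(1))
l=A[(A[...,2]>16)&(A[...,2]<25)&(A[...,0]>-60)&(A[...,0]<5)&(abs(A[...,1])<90)]
print("ledge",np.percentile(l,[0.5,99.5],axis=0).round(1),np.median(l[:,2]))
z=np.load("scene.npz"); P0=cloud(dict(mtx=z["mtx"],k1=float(z["k1"]),origin=z["origin"],attitude=z["attitude"]),z["d"])
for x in(340,370,400,430,460): print(x,[(y,P0[(abs(P0[...,0]-x)<15)&(abs(P0[...,1]-y)<15)][:,2].max().round()) for y in range(-280,-60,30)])
E
```

```text
[ 386.38106599 -169.19839743  154.68679436] [-0.55  0.3   1.9   0.    0.95  0.91] [ 0.66696168  0.06101467 -1.46500599]
[[ 9.946e-01  1.037e-01 -2.000e-04]
 [ 1.037e-01 -9.946e-01  1.000e-04]
 [-2.000e-04 -2.000e-04 -1.000e+00]]
wedge [[ 10.6 -16.1 -24.4]
 [105.1  15.8   3.7]]
plate slotframe 8433 [[ -0.1 -64.3  37.2]
 [ 47.   64.4  44.6]] z 39.7399641070258 ((23.582542419433594, -0.03836822509765625), (47.69126510620117, 129.93629455566406), 0.07864531129598618)
front at -50 0.1
front at -25 0.1
front at 0 0.0
front at 25 0.1
front at 50 -0.0
ledge [[-29.6 -64.4  17.3]
 [  1.3  64.3  22.8]] 19.794499495094414
340 [(-280, np.float64(5.0)), (-250, np.float64(5.0)), (-220, np.float64(3.0)), (-190, np.float64(4.0)), (-160, np.float64(3.0)), (-130, np.float64(5.0)), (-100, np.float64(4.0)), (-70, np.float64(4.0))]
370 [(-280, np.float64(5.0)), (-250, np.float64(4.0)), (-220, np.float64(4.0)), (-190, np.float64(5.0)), (-160, np.float64(4.0)), (-130, np.float64(4.0)), (-100, np.float64(4.0)), (-70, np.float64(4.0))]
400 [(-280, np.float64(4.0)), (-250, np.float64(4.0)), (-220, np.float64(5.0)), (-190, np.float64(5.0)), (-160, np.float64(4.0)), (-130, np.float64(6.0)), (-100, np.float64(4.0)), (-70, np.float64(4.0))]
430 [(-280, np.float64(5.0)), (-250, np.float64(5.0)), (-220, np.float64(4.0)), (-190, np.float64(5.0)), (-160, np.float64(4.0)), (-130, np.float64(6.0)), (-100, np.float64(6.0)), (-70, np.float64(4.0))]
460 [(-280, np.float64(5.0)), (-250, np.float64(5.0)), (-220, np.float64(5.0)), (-190, np.float64(3.0)), (-160, np.float64(3.0)), (-130, np.float64(4.0)), (-100, np.float64(4.0)), (-70, np.float64(572.0))]
```

View pics/w4.png

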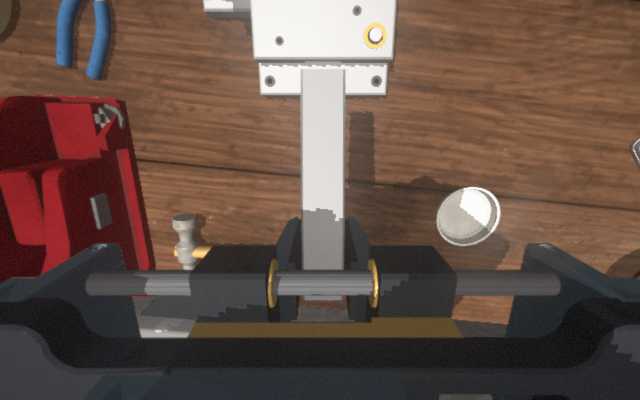

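Request:
{"fn": "move_arm", "kwargs": {"plan": [{"wx":0,"wy":0,"wz":0,"tx":0,"ty":0,"tz":40,"hand":-1},{"wx":0,"wy":0,"wz":0,"tx":0,"ty":0,"tz":80,"hand":-1},{"wx":0,"wy":0,"wz":0,"tx":0,"ty":0,"tz":110,"hand":-1},{"wx":0,"wy":0,"wz":0,"tx":0,"ty":0,"tz":122,"hand":-1},{"wx":0,"wy":0,"wz":0,"tx":0,"ty":0,"tz":127,"hand":-1},{"wx":0,"wy":0,"wz":0,"tx":0,"ty":0,"tz":127,"hand":-1}]}}

```text
time_s: 11.55
position: [386.1, -169.3, 28.3]
orientation: [3.137, 0.163, 0.001]
contact_force: [-0.4, -0.6, -1.4]
gripper_width: 0.282
finger_force: 30.0
```

```bash
cat > m.py <<'E'
from h import *
o=manip.get_obs(); print(o["position"].round(2),o["contact_force"].round(1),o["gripper_width"].round(3),o["time_s"]); M=R.from_rotvec(o["orientation"]).as_matrix();print(M[2].round(4))
p=eyes.camera_params("wrist"); im,d=eyes.get_image("wrist"); P=cloud(p,d);P[d<=0]=np.nan
a=np.radians(5.9); e=np.array([np.cos(a),np.sin(a)]); n=np.array([-e[1],e[0]])
S=np.array([515.5,-155.5])
print("tcp slotframe",(o["position"][:2]-S)@e,(o["position"][:2]-S)@n)
A=np.stack([(P[...,:2]-S)@e,(P[...,:2]-S)@n,P[...,2]],-1)
t=A[(A[...,2]>30)&(A[...,2]<55)&(A[...,0]>2)&(A[...,0]<60)&(abs(A[...,1])<60)]
print("plate z",np.median(t[:,2]) if len(t) else None)
l=A[(A[...,2]>15)&(A[...,2]<25)&(A[...,0]>-27)&(A[...,0]<-3)&(abs(A[...,1])<60)&(abs(A[...,1])>20)]
print("ledge z",np.median(l[:,2]) if len(l) else None)
w=A[(abs(A[...,1])<9)&(A[...,2]>15)&(A[...,2]<55)&(A[...,0]<-3)&(A[...,0]>-60)]
if len(w)>20: print("wedge top fit slope,z(0)",np.polyfit(w[:,0],w[:,2],1), "xmax",w[:,0].max())
E
python3 m.py
```

```text
Traceback (most recent call last):
  File "m.py", line 2, in <module>
    o=manip.get_obs(); print(o["position"].round(2),o["contact_force"].round(1),o["gripper_width"].round(3),o["time_s"]); M=R.from_rotvec(o["orientation"]).as_matrix();print(M[2].round(4))
                                                                                ^^^^^^^^^^^^^^^^^^^^^^^^
AttributeError: 'float' object has no attribute 'round'
```

```bash
sed -i 's/o\["gripper_width"\].round(3)/round(o["gripper_width"],3)/' m.py; python3 m.py
```

```text
[ 386.12 -169.28   28.35] [-0.4 -0.6 -1.4] 0.282 11.55
[ 5.e-04  4.e-04 -1.e+00]
tcp slotframe -130.11061094611307 -0.4114161881855818
plate z 39.682041576823835
ledge z 19.816380572484718
wedge top fit slope,z(0) [-0.30576236 16.45632295] xmax -3.0497134028395005
```

Request:
{"fn": "move_arm", "kwargs": {"plan": [{"wx":0,"wy":0,"wz":0,"tx":0,"ty":0,"tz":1.8,"hand":-1},{"wx":0,"wy":0,"wz":0,"tx":8,"ty":-0.4,"tz":1.8,"hand":-1},{"wx":0,"wy":0,"wz":0,"tx":18,"ty":-0.4,"tz":1.8,"hand":-1},{"wx":0,"wy":0,"wz":0,"tx":28,"ty":-0.4,"tz":1.8,"hand":-1},{"wx":0,"wy":0,"wz":0,"tx":36,"ty":-0.4,"tz":1.8,"hand":-1},{"wx":0,"wy":0,"wz":0,"tx":36,"ty":-0.4,"tz":1.8,"hand":-1},{"wx":0,"wy":0,"wz":0,"tx":36,"ty":-0.4,"tz":1.8,"hand":-1}]}}

```text
time_s: 12.48
position: [421.2, -164.8, 26.0]
orientation: [-3.137, -0.162, 0.001]
contact_force: [0.3, -0.1, -1.2]
gripper_width: 0.286
finger_force: 30.0
```

```bash
python3 m.py
```

```text
[ 421.18 -164.84   26.03] [ 0.3 -0.1 -1.2] 0.286 12.475
[-5.e-04 -3.e-04 -1.e+00]
tcp slotframe -94.78297569592704 0.40402117455116127
plate z 39.81113996830807
ledge z 19.82512001619581
wedge top fit slope,z(0) [-0.24995978 25.65782389] xmax -3.0152279835463824
```

Request:
{"fn": "move_arm", "kwargs": {"plan": [{"wx":0,"wy":0,"wz":0,"tx":4,"ty":0,"tz":0,"hand":-1},{"wx":0,"wy":0,"wz":0,"tx":8,"ty":0,"tz":0,"hand":-1},{"wx":0,"wy":0,"wz":0,"tx":12,"ty":0,"tz":0,"hand":-1},{"wx":0,"wy":0,"wz":0,"tx":15,"ty":0,"tz":0,"hand":-1},{"wx":0,"wy":0,"wz":0,"tx":15,"ty":0,"tz":0,"hand":-1},{"wx":0,"wy":0,"wz":0,"tx":15,"ty":0,"tz":0,"hand":-1}]}}

```text
time_s: 13.28
position: [436.4, -163.4, 26.1]
orientation: [-3.137, -0.162, -0.0]
contact_force: [-1.8, -0.2, -3.7]
gripper_width: 0.281
finger_force: 30.0
```

```bash
python3 m.py
```

```text
[ 436.42 -163.42   26.09] [-1.8 -0.2 -3.7] 0.281 13.275
[ 0. -0. -1.]
tcp slotframe -79.47691503015676 0.25100685117759003
plate z 40.94847123972795
ledge z 19.83286509590772
wedge top fit slope,z(0) [-0.25239618 29.31808985] xmax -3.1478680988907084
```

Request:
{"fn": "move_arm", "kwargs": {"plan": [{"wx":0,"wy":0,"wz":0,"tx":2,"ty":0,"tz":0,"hand":-1},{"wx":0,"wy":0,"wz":0,"tx":4,"ty":0,"tz":0,"hand":-1},{"wx":0,"wy":0,"wz":0,"tx":6.3,"ty":0,"tz":0,"hand":-1},{"wx":0,"wy":0,"wz":0,"tx":6.3,"ty":0,"tz":0,"hand":-1},{"wx":0,"wy":0,"wz":0,"tx":6.3,"ty":0,"tz":0,"hand":-1},{"wx":0,"wy":0,"wz":0,"tx":6.3,"ty":0,"tz":0,"hand":-1}]}}

```text
time_s: 14.08
position: [442.8, -162.8, 26.1]
orientation: [3.137, 0.162, 0.0]
contact_force: [-1.1, 0.3, -5.2]
gripper_width: 0.28
finger_force: 30.0
```

```bash
python3 m.py; python3 - <<'E'
from h import *
for n in("scene","side"):
    z=np.load(n+".npz"); p=eyes.camera_params(n); im,d=eyes.get_image(n)
    for nm,dd in(("before",z["d"]),("now",d)):
        P=cloud(p,dd); A=P[(dd>0)&(abs(P[...,0]-575)<40)&(abs(P[...,1]+160)<30)&(P[...,2]<55)&(P[...,2]>30)]
        print(n,nm,np.median(A[:,2]),len(A))
    if n=="side": cv2.imwrite("pics/side5.png",cv2.resize(im[140:300,230:450],None,fx=3,fy=3)[...,::-1])
E
```

```text
[ 442.83 -162.85   26.13] [-1.1  0.3 -5.2] 0.28 14.075
[ 2.e-04  1.e-04 -1.e+00]
tcp slotframe -73.03626742265658 0.16070350360498686
plate z 42.57242054897503
ledge z 19.82107630311809
wedge top fit slope,z(0) [-0.24962516 31.02501041] xmax -3.321470700240131
scene before 41.27743865706867 332
scene now 43.48467732901099 51
side before 40.98153359375908 363
side now 43.80155480896349 361
```

View pics/side5.png

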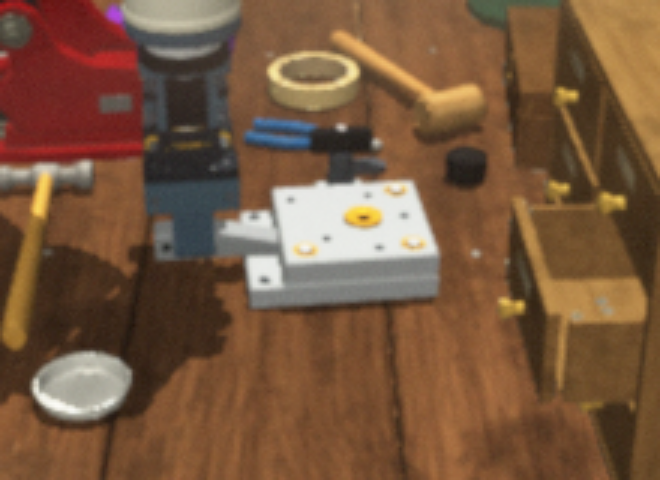

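Request:
{"fn": "move_arm", "kwargs": {"plan": [{"wx":0,"wy":0,"wz":0,"tx":0,"ty":0,"tz":0.3,"hand":-1},{"wx":0,"wy":0,"wz":0,"tx":0,"ty":0,"tz":0.3,"hand":-1},{"wx":0,"wy":0,"wz":0,"tx":0,"ty":0,"tz":0.3,"hand":-1},{"wx":0,"wy":0,"wz":0,"tx":0,"ty":0,"tz":0.3,"hand":-1}]}}

```text
time_s: 14.72
position: [442.7, -162.8, 25.9]
orientation: [3.137, 0.162, 0.0]
contact_force: [-2.2, -0.6, -0.8]
gripper_width: 0.285
finger_force: 30.0
```

```bash
python3 m.py
```

```text
[ 442.71 -162.8    25.86] [-2.2 -0.6 -0.8] 0.285 14.725
[ 0.  0. -1.]
tcp slotframe -73.15292050083158 0.22213208890699399
plate z 42.49237984436036
ledge z 19.812265733418684
wedge top fit slope,z(0) [-0.24576    30.97082793] xmax -3.3723222439056806
```

```bash
python3 -c "
from rig import ticket; print(ticket.hand_in())"
```

```text
the job is handed in; nothing more can be done
None
```

I turned the clamp about 88° counterclockwise, which puts the toe off the plate, and the arm is holding the wedge in the slot with the top plate up about 3 mm (2.2 to 3.1 mm by different camera readings). The dish and tin were not touched, and the job was handed in at about 15 s.

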